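# Feed the copper specimen under the scan gantry

## Task

Push the carrier with the copper specimen disc along its lane until the disc is completely hidden under the white gantry bar, centred beneath the red line that marks the bar's middle. Leave it lying flat in its lane, and leave the carriers with the white and the blue disc where they are.

Things in the scene. Friction and masses are not known exactly. Their poses are not given: they have to be found in the camera images.
- track: Fixed steel plate with 3 lanes under a white gantry (mm). Origin: on the table below the bar's middle (red line); x = feed direction, y across, z up. Plate x -340 to 60. Lane floor z 10; lanes 50 wide at y -56, 0, 56; rails 6 thick, tops z 18. Bar x -28 to 28, z 38 to 78, red line on top at x 0; camera on it to z 128; legs y +-89 to 117. Push tabs do not fit under it. No end stop; carriers stay put.
- copper_disc (a point): Copper disc (32 mm dia, 6 high) on a loose grey plate 170 x 44 x 12, 0.15-0.3 kg, lying along any one of the lanes. Point: disc centre, on the plate's centreline, 15 above the lane floor; x = feed direction. Plate's front end 25 ahead. Upright push tab at its rear end, 44 wide, 8 thick: rear face 145 behind the point, top 38 above the lane floor. Starts 85 to 125 short of the bar's middle.
- white_disc (a point): White ceramic disc on another carrier of the same make, in another lane, to be left alone. Point at the disc's centre; sizes (mm) and axes as for the copper one.
- blue_disc (a point): Blue plastic disc on the third carrier of the same make, in the remaining lane, to be left alone. Point at the disc's centre; sizes (mm) and axes as for the copper one.
Not all that is in view belongs to the job. What is shaped like the part that bears copper_disc but brown is not meant.

How it is judged:
By the outcome, as a careful person would: the job done as asked, in the order asked, and still so for the second after the job is handed in, with the robot touching nothing.
It also fails if it takes over 35 s, if anything falls off the work surface, if the arm or the gripper's body presses on something with over 40 N, if the wrist force passes 120 N, or if a joint passes its speed limit or range.

## Robot

A 7-joint arm with a two-finger parallel gripper is mounted at the origin on the work surface. World frame = base frame: x ahead of the robot, y to its left, z up, the work surface at z = 0. Lengths are in m, angles in rad, forces in N, time in s.
With the tool pointing down it reaches from about 0.425 to 0.925 m from the base axis. Payload 6.8 kg.
Tool frame: the origin (TCP) lies midway between the tips of the shut fingers; the grasp point (between the pads) lies 19 mm behind it; z points along the fingers, y is the line along which they close (so a half turn about z gives the same grasp; the last joint's range is limited). The gripper opens to 85 mm and grips with 20 to 120 N. Pads are 22 mm wide; open, the fingers measure 114 mm over their backs; the gripper's body (76 mm by 85 mm) begins 54 mm behind the grasp point. The pads swing forward as they close: fully open they stand 13 mm farther back than shut.
Start: joints at [-1.402, 0.477, 0.022, 1.555, -0.011, 1.109, -0.083], TCP at [0.184, 0.649, 0.231] pointing down, gripper open.
Joint ranges: [-2.96, 2.96], [-0.34, 2.1], [-1.41, 1.46], [0.24, 2.44], [-1.37, 4.51], [0.17, 1.92], [-2.96, 2.96]. Speed limits (rad/s): [2.39, 2.39, 3.14, 3.14, 3.14, 3.14, 3.14].

## Interface

Orientations are given as a unit quaternion [w, x, y, z].
In Python, from station import bot, eyes, ticket gives the robot as it stands.
- The arm moves only by the shell command python3 -m crank 'ROWS' [FORCE]. ROWS is text: rows parted by semicolons, each of 7 numbers parted by spaces: the shift along the tool's x, y, z in units of 0.5 m (1.0 is 0.5 m), then the turn, a rotation vector about the tool's x, y, z in units of 180 degrees (1.0 is 180 degrees), then the closure, from 0 (fully open) to 1 (shut). A call has 1 to 20 rows; each row is the pose to reach, as a shift and turn from the pose commanded when the call began, along the tool's axes at that moment, turning the shorter way round; what a row does not reach only later rows make up. A row lasts 1/10 s, in which the tool goes at most 50 mm and 8.59 degrees, less where a joint would pass 70% of its speed; a pose out of reach is approached as far as the arm can. A call with a number of a shift or a turn outside -1 to 1 is refused whole. A call with a gripper value outside its range is refused whole. The fingers move at their own pace and stop on an object; FORCE is the grip in N (left out, the last holds). Time passes only in rows, so rows that repeat a pose let the fingers close. It gives the time, the measured TCP pose, the force, the opening and the grip force at its end, in the units of the state.
- bot.get_obs(): the state, without advancing time (a new reading comes with each control period).
- eyes.read_camera(name): name is "side" or "top" or "wrist"; returns a dict with "image" (384x512x3 uint8, red, green, blue), "K" (3x3 intrinsics, pixels), "R" (3x3) and "t" (3): a world point X has camera coordinates R X + t. Camera axes: x right, y down, z forward; pixel columns grow to the right and rows downward; lengths in m; the calibration is good to about 2 mm. The wrist camera is an equidistant fisheye: a pixel r from the principal point sees the ray r / f radians off the axis. A picture is of the moment at which its call begins. There is no depth.
- ticket.hand_in(): hands the job in; it is judged then, once.
The state is a dict: "t": time; "q": joint angles; "joint_vel": joint speeds; "joint_torque": joint torques, N m; "eef_pos": TCP position; "tool_rot": TCP orientation; "contact_force": force on the tool from outside, world axes, zero at the start; "torque": the same for the moment, N m; "gripper_width": opening from 0.0 (shut) to 1.0 (fully open); "grasp_force": force on a finger pad.
Only numpy, scipy, OpenCV 4.12 (cv2) and the standard library are available. Lean on these libraries where they do the work, as an engineer would, in place of code of your own. Each camera call takes 0.05 s, during which the arm holds its last target. There are 200 camera calls.

## Working session

There is one attempt and no reset: what is moved stays moved. The work goes in short steps, Python scripts to look and compute and a shell command to move; the robot and the scene stay as the last step left them, time stands still between calls to the robot, and variables do not carry over. Pictures are saved under pics/ and viewed, at most 10 in all, crops included, and the job is handed in when it is done.

```bash
mkdir -p pics
python3 - <<'E'
from station import bot,eyes
import cv2,numpy as np
o=bot.get_obs();print(o['t'],o['eef_pos'],o['tool_rot'],o['contact_force'])
for n in('top','side'):
    c=eyes.read_camera(n);cv2.imwrite(f'pics/{n}0.png',c['image'][:,:,::-1]);np.savez(f'{n}0.npz',**c)
    print(n,c['K'].round(1).tolist(),c['R'].round(3).tolist(),c['t'].round(3))
E
```

```text
0.0 [0.18432021 0.64870173 0.23030553] [-6.16764760e-05  1.37963256e-01  9.90436884e-01 -9.56790188e-04] [-0.62521557  0.6844725   0.18684838]
top [[349.3, 0.0, 258.0], [0.0, 349.3, 197.2], [0.0, 0.0, 1.0]] [[0.001, -1.0, -0.027], [-0.984, 0.004, -0.177], [0.177, 0.027, -0.984]] [-0.161  0.542  0.748]
side [[478.3, 0.0, 248.4], [0.0, 478.3, 193.7], [0.0, 0.0, 1.0]] [[-0.974, -0.226, 0.025], [-0.135, 0.486, -0.863], [0.183, -0.844, -0.504]] [0.49  0.207 0.997]
```

View pics/top0.png

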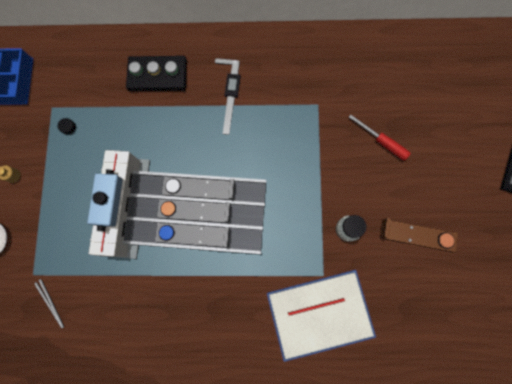

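View pics/side0.png

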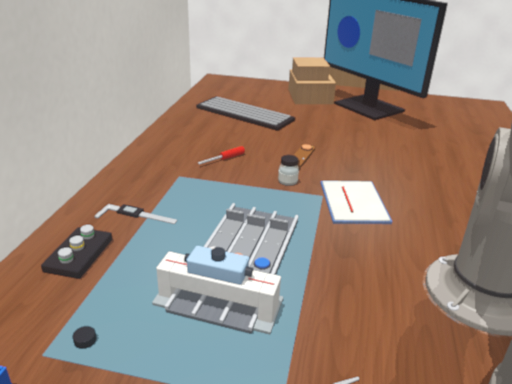

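The top view shows three grey carriers in the track: white disc (173,186), copper (168,209) and blue (166,232). The gantry is at about x=110, and its red line runs from about (115,160) to (105,245). A brown look-alike with a copper disc lies at (447,240). In the side view the gantry hides the copper disc.

The candidates for copper are the middle-lane disc (168,209), on a grey plate in the track, and (447,240), on a brown plate off the track. The first one fits the description, so I'll confirm it in a crop and measure.

```bash
cat > h.py <<'E'
import numpy as np,cv2
def ray(c,uv,z):
    R,t,K=c['R'],c['t'],c['K'];C=-R.T@t
    d=R.T@np.linalg.inv(K)@np.array([uv[0],uv[1],1.]);return C+d*(z-C[2])/d[2]
def proj(c,X):
    p=c['K']@(c['R']@np.asarray(X)+c['t']);return p[:2]/p[2]
def comps(m,minA=8):
    n,l,s,ce=cv2.connectedComponentsWithStats(m.astype(np.uint8)*255);return [(ce[i],s[i]) for i in range(1,n) if s[i,4]>=minA]
E
python3 - <<'E'
from h import *
c=dict(np.load('top0.npz'));im=c['image']
crop=im[140:270,80:280];cv2.imwrite('pics/crop0.png',cv2.resize(crop[:,:,::-1],None,fx=4,fy=4,interpolation=cv2.INTER_CUBIC))
h=cv2.cvtColor(im,cv2.COLOR_RGB2HSV).astype(int);H,S,V=h[...,0],h[...,1],h[...,2]
box=np.zeros(H.shape,bool);box[140:270,80:280]=1
for n,m,z in(('copper',(H<18)&(S>110)&(V>110),.028),('blue',(H>105)&(H<130)&(S>150),.028),('white',(S<40)&(V>190),.028),('red',((H<8)|(H>172))&(S>120)&(V>90),.078)):
    for ce,s in comps(m&box,3): print(n,ce.round(1),s,ray(c,ce,z).round(4))
E
```

```text
copper [167.7 208.2] [161 202  14  14 147] [0.5194 0.0491 0.028 ]
blue [166.  232.2] [160 226  13  14 143] [0.4635 0.0505 0.028 ]
white [115.6 161.8] [102 151  26  28 441] [0.632  0.1802 0.028 ]
white [195.3 175.5] [153 173  80   6 127] [ 0.5971 -0.0128  0.028 ]
white [249.2 179.1] [234 178  31   4  54] [ 0.5877 -0.1404  0.028 ]
white [172.3 185.3] [167 180  12  12 112] [0.5738 0.0409 0.028 ]
white [190.2 198.6] [151 196  75   6  91] [ 0.5417 -0.0028  0.028 ]
white [247.2 202.6] [228 201  36   4  48] [ 0.5318 -0.1362  0.028 ]
white [206.4 223.5] [142 219 120  10 186] [ 0.4834 -0.0422  0.028 ]
white [102.7 242.1] [ 90 226  27  29 518] [0.4408 0.196  0.028 ]
white [141.5 243. ] [140 243   4   1   4] [0.4389 0.1058 0.028 ]
white [147.3 243.2] [145 243   5   2   6] [0.4385 0.0923 0.028 ]
white [207.5 248. ] [152 244 108   9 173] [ 0.4276 -0.0463  0.028 ]
```

View pics/crop0.png

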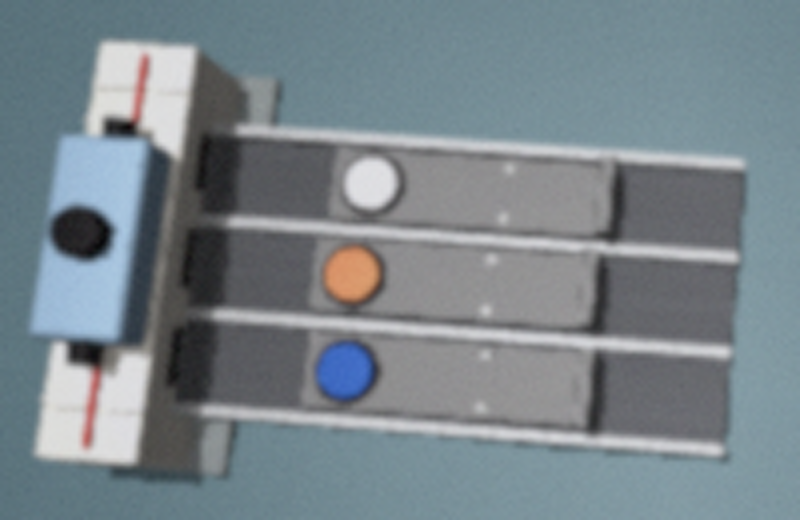

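The crop confirms it. The copper disc at crop (352,274) sits on a grey plate in the middle lane, with its push tab at crop x≈595. The white carrier is above it and the blue one below. Next I fit the track axis from the red line and the rails.

```bash
cat >> h.py <<'E'
def track(c):
    im=c['image'].astype(float);red=im[...,0]-im[...,1:].max(2)
    P=[]
    for r in list(range(155,168))+list(range(233,251)):
        w=np.clip(red[r,85:130]-25,0,None)
        if w.sum()>15: P.append(ray(c,((w*np.arange(85,130)).sum()/w.sum(),r),.078)[:2])
    P=np.array(P);v=cv2.fitLine(P.astype(np.float32),cv2.DIST_HUBER,0,1e-4,1e-4).ravel()
    rails=[]
    for lo,hi,a,b in((168,181,160,260),(191,206,160,260),(215,230,160,260),(238,256,160,258)):
        Q=[]
        for u in range(a,b,2):
            col=im[lo:hi,u].min(1);w=np.clip(col-150,0,None)
            if w.sum()>20: Q.append(ray(c,(u,lo+(w*np.arange(hi-lo)).sum()/w.sum()),.018)[:2])
        rails.append(cv2.fitLine(np.array(Q,np.float32),cv2.DIST_HUBER,0,1e-4,1e-4).ravel())
    return P,v,rails
E
python3 - <<'E'
from h import *
c=dict(np.load('top0.npz'))
P,v,rails=track(c)
print('red n',len(P),'dir ang',np.degrees(np.arctan2(v[1],v[0])),v[2:])
for r in rails: print('rail dir',np.degrees(np.arctan2(r[1],r[0])),r[2:], 'off')
d=np.mean([r[:2]*np.sign(r[1]) for r in rails],0);d/=np.linalg.norm(d);n=np.array([-d[1],d[0]])
print('feed',d,'n offs',[float(r[2:]@n) for r in rails])
off=np.mean([r[2:]@n for r in rails]); o_x=v[2:]@d  # red line perp to d
# intersection of red line with centre
s=(off-v[2:]@n)/(v[:2]@n); o=v[2:]+s*v[:2]
print('origin',o,'yaw',np.degrees(np.arctan2(d[1],d[0])))
for nm,uv in(('copper',(167.7,208.2)),('blue',(166,232.2)),('white',(172.3,185.3))):
    q=ray(c,uv,.028)[:2]-o;print(nm,'x %.1f y %.1f'%(q@d*1e3,q@n*1e3))
# tab rear top edge, near crop x ~600
for x in (-.34,): print('plate rear px',proj(c,[*(o+d*x),.01]))
q=ray(c,(167.7,208.2),.028)[:2]
tab=q-.145*d;print('tab rear world',tab,'px',proj(c,[*tab,.048]))
E
```

```text
red n 31 dir ang -4.275694 [0.51157266 0.16778705]
rail dir 85.8241 [ 0.5938291  -0.08485889] off
rail dir 85.77593 [ 0.53765035 -0.07862324] off
rail dir 85.71265 [ 0.4847756 -0.0351232] off
rail dir 85.70303 [ 0.42797306 -0.04339879] off
feed [0.07404006 0.9972553 ] n offs [-0.5984821915626526, -0.5419959425926208, -0.48604556918144226, -0.43001165986061096]
origin [0.5279153  0.16656521] yaw 85.75393
copper x -117.7 y -0.1
blue x -120.6 y 55.6
white x -122.0 y -55.0
plate rear px [263.02086034 216.01438196]
tab rear world [ 0.50854012 -0.09543813] px [228.63037857 211.44174475]
```

The track origin is at (0.528, 0.167) with the feed along yaw 85.75°. Copper is at x≈-118, and its tab's rear face is at world (0.509, -0.095). I'll move round over the gantry side with the fingers shut, turning tool y onto the feed (-11.5°).

```bash
python3 -m crank '-0.76 -0.51 0 0 0 -0.064 1;-0.76 -0.51 0 0 0 -0.064 1;-0.76 -0.51 0 0 0 -0.064 1;-0.76 -0.51 0 0 0 -0.064 1;-0.76 -0.51 0 0 0 -0.064 1;-0.76 -0.51 0 0 0 -0.064 1;-0.76 -0.51 0 0 0 -0.064 1;-0.76 -0.51 0 0 0 -0.064 1;-0.76 -0.51 0 0 0 -0.064 1;-0.76 -0.51 0 0 0 -0.064 1;-0.76 -0.51 0 0 0 -0.064 1;-0.76 -0.51 0 0 0 -0.064 1' 40
cat >> h.py <<'E'
from scipy.spatial.transform import Rotation
D=np.array([.07404,.99726]);N=np.array([-D[1],D[0]]);O=np.array([.5279,.1666])
def go(o,lx,ly,z):
    "lane target (m) -> row units"
    R=Rotation.from_quat(np.roll(o['tool_rot'],-1)).as_matrix();p=np.array([*(O+lx*D+ly*N),z])
    q=o['eef_pos'];l=np.array(q[:2])-O
    print('t',o['t'],'lane xyz mm',(np.array([l@D,l@N,q[2]])*1e3).round(1),'shift',((R.T@(p-q))/.5).round(3),'yawerr deg',np.degrees(np.arctan2(R[1,1],R[0,1])-np.arctan2(D[1],D[0])).round(2),'F',np.round(o['contact_force'],1))
E
python3 -c "
from h import *;from station import bot
go(bot.get_obs(),-.318,0,.15)"
```

```text
t: 1.3
eef_pos: [0.4793, 0.3014, 0.231]
tool_rot: [-0.001, 0.037, 0.999, 0.0]
contact_force: [-0.7, 0.3, -0.6]
gripper_width: -0.0
grasp_force: 0.0
t 1.3 lane xyz mm [130.8  58.5 231. ] shift [-0.117 -0.898  0.162] yawerr deg -0.01 F [-0.7  0.3 -0.6]
```

```bash
python3 -m crank '-0.117 -0.9 0 0 0 0 1;-0.117 -0.9 0 0 0 0 1;-0.117 -0.9 0 0 0 0 1;-0.117 -0.9 0 0 0 0 1;-0.117 -0.9 0 0 0 0 1;-0.117 -0.9 0 0 0 0 1;-0.117 -0.9 0 0 0 0 1;-0.117 -0.9 0 0 0 0 1;-0.117 -0.9 0 0 0 0 1;-0.117 -0.9 0 0 0 0 1;-0.117 -0.9 0 0 0 0 1;-0.117 -0.9 0.1 0 0 0 1;-0.117 -0.9 0.2 0 0 0 1;-0.117 -0.9 0.28 0 0 0 1;-0.117 -0.9 0.28 0 0 0 1;-0.117 -0.9 0.28 0 0 0 1' 40
python3 - <<'E'
from h import *;from station import bot,eyes
go(bot.get_obs(),-.320,0,.032)
c=eyes.read_camera('top');cv2.imwrite('pics/top1.png',cv2.resize(c['image'][140:270,80:280,::-1],None,fx=4,fy=4,interpolation=cv2.INTER_CUBIC))
E
```

```text
t: 2.9
eef_pos: [0.505, -0.1507, 0.0916]
tool_rot: [-0.001, 0.036, 0.999, 0.0]
contact_force: [-0.2, -0.3, 1.1]
gripper_width: 0.006
grasp_force: 0.0
t 2.9 lane xyz mm [-318.2   -0.7   91.6] shift [ 0.001 -0.004  0.119] yawerr deg 0.09 F [-0.2 -0.3  1.1]
```

View pics/top1.png

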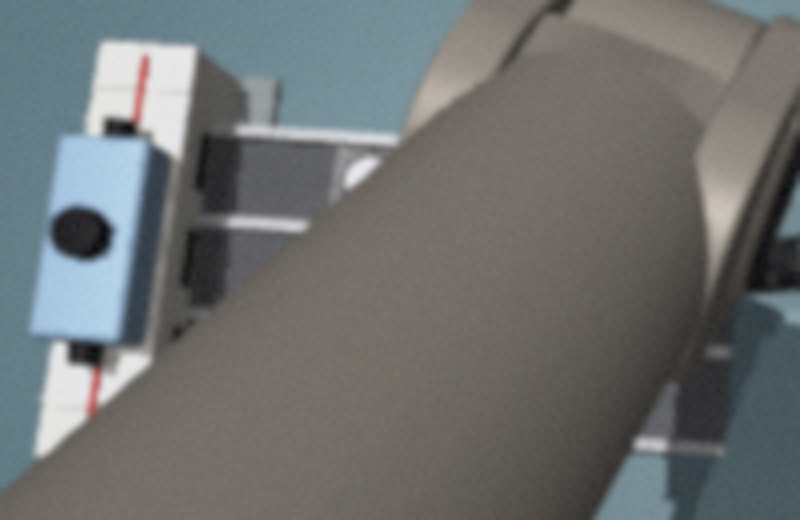

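The arm hides the lane from the top camera, and the tool is behind the middle lane as planned. I'll lower it and make a first, partial push to TCP lane x≈-190.

```bash
python3 -m crank '0.001 0 0.06 0 0 0 1;0.001 0 0.12 0 0 0 1;0.001 0 0.12 0 0 0 1;0.001 0.03 0.12 0 0 0 1;0.001 0.06 0.12 0 0 0 1;0.001 0.075 0.12 0 0 0 1;0.001 0.09 0.12 0 0 0 1;0.001 0.105 0.12 0 0 0 1;0.001 0.12 0.12 0 0 0 1;0.001 0.135 0.12 0 0 0 1;0.001 0.15 0.12 0 0 0 1;0.001 0.165 0.12 0 0 0 1;0.001 0.18 0.12 0 0 0 1;0.001 0.195 0.12 0 0 0 1;0.001 0.21 0.12 0 0 0 1;0.001 0.225 0.12 0 0 0 1;0.001 0.235 0.12 0 0 0 1;0.001 0.245 0.12 0 0 0 1;0.001 0.25 0.12 0 0 0 1;0.001 0.25 0.12 0 0 0 1' 40
python3 - <<'E'
from h import *;from station import bot,eyes
go(bot.get_obs(),-.160,0,.032)
a=[]
for n in('side','wrist'):
    c=eyes.read_camera(n);np.savez(n+'2.npz',**c);a.append(c['image'])
s=cv2.resize(a[0][190:340,140:320],None,fx=2.2,fy=2.2,interpolation=cv2.INTER_CUBIC)
w=cv2.resize(a[1],(440,330));h=max(s.shape[0],330)
f=lambda i:cv2.copyMakeBorder(i,0,h-i.shape[0],0,0,cv2.BORDER_CONSTANT)
i=np.hstack([f(s),f(w)])[:,:,::-1];i=cv2.resize(i,None,fx=800/i.shape[1]-1e-3,fy=800/i.shape[1]-1e-3);cv2.imwrite('pics/sw2.png',i);print(i.shape)
E
```

```text
t: 4.95
eef_pos: [0.5135, -0.0276, 0.0312]
tool_rot: [-0.0, 0.037, 0.999, 0.0]
contact_force: [0.7, 0.1, -0.5]
gripper_width: -0.001
grasp_force: 0.0
t 4.95 lane xyz mm [-194.7    0.    31.2] shift [ 0.     0.069 -0.002] yawerr deg -0.05 F [ 0.7  0.1 -0.5]
(315, 799, 3)
```

View pics/sw2.png

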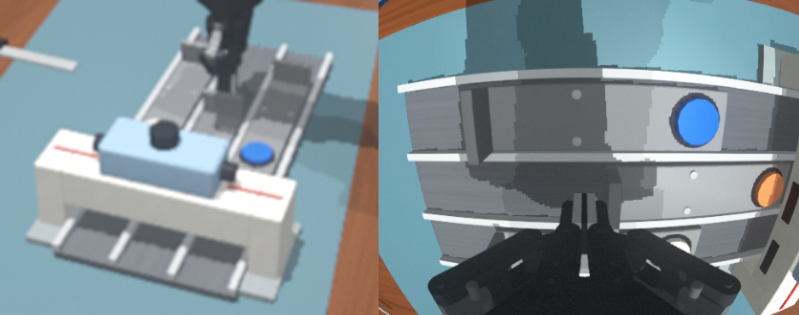

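The side view shows the finger behind the middle-lane tab. In the wrist view the copper disc is at about (768,188), and the finger is touching the tab at (612,200). I'll measure the disc from the wrist camera, using the unmoved blue disc as a reference.

```bash
cat >> h.py <<'E'
def fray(c,uv,z):
    K,R,t=c['K'],c['R'],c['t'];m=(np.array(uv)-K[:2,2])/[K[0,0],K[1,1]];th=np.hypot(*m)
    d=R.T@np.array([*(m/th*np.sin(th)),np.cos(th)]);C=-R.T@t;return C+d*(z-C[2])/d[2]
def lane(p):
    q=np.array(p[:2])-O;return (np.array([q@D,q@N])*1e3).round(1)
def wristdiscs(c):
    h=cv2.cvtColor(c['image'],cv2.COLOR_RGB2HSV).astype(int);H,S,V=h[...,0],h[...,1],h[...,2]
    for n,m in(('copper',(H>5)&(H<18)&(S>100)&(V>170)),('blue',(H>103)&(H<130)&(S>170)&(V>150))):
        for cn in cv2.findContours(m.astype(np.uint8),cv2.RETR_EXTERNAL,cv2.CHAIN_APPROX_NONE)[0]:
            if cv2.contourArea(cn)<150: continue
            L=np.array([lane(fray(c,p[0],.028)) for p in cn])  # rim on the top plane
            (e,r)=cv2.minEnclosingCircle(L.astype(np.float32));print(n,cn.mean((0,1)).round(0),'centre',np.round(e,1),'r',round(r,1),'mid',((L.max(0)+L.min(0))/2).round(1))
E
python3 - <<'E'
from h import *
wristdiscs(dict(np.load('wrist2.npz')))
E
```

```text
copper [474. 231.] centre [-38.    3.9] r 15.6 mid [-42.2   3.8]
blue [389. 148.] centre [-120.7   57.9] r 15.7 mid [-120.6   58. ]
```

The disc is at lane x≈-38 with the TCP at -194.7, so the disc leads the TCP by about 156.7. I'll push gently to TCP -163, then back off and up to free the top view. The two plate dots will then give the exact travel.

```bash
python3 -m crank '0 0.01 0 0 0 0 1;0 0.02 0 0 0 0 1;0 0.03 0 0 0 0 1;0 0.04 0 0 0 0 1;0 0.048 0 0 0 0 1;0 0.055 0 0 0 0 1;0 0.06 0 0 0 0 1;0 0.063 0 0 0 0 1;0 0.063 0 0 0 0 1;0 0.063 0 0 0 0 1' 40
python3 - <<'E'
from h import *;from station import bot
go(bot.get_obs(),-.450,0,.15)
E
python3 -m crank '0 -0.04 0 0 0 0 1;0 -0.1 0 0 0 0 1;0 -0.18 -0.06 0 0 0 1;0 -0.27 -0.12 0 0 0 1;0 -0.36 -0.18 0 0 0 1;0 -0.45 -0.22 0 0 0 1;0 -0.54 -0.22 0 0 0 1;0 -0.57 -0.22 0 0 0 1;0 -0.57 -0.22 0 0 0 1' 40
python3 - <<'E'
from h import *;from station import bot,eyes
go(bot.get_obs(),-.185,0,.032)
c=eyes.read_camera('top');np.savez('top3.npz',**c);cv2.imwrite('pics/top3.png',cv2.resize(c['image'][140:270,80:280,::-1],None,fx=4,fy=4,interpolation=cv2.INTER_CUBIC))
E
```

```text
t: 6.05
eef_pos: [0.516, 0.0033, 0.0314]
tool_rot: [0.0, 0.038, 0.999, 0.0]
contact_force: [0.2, -0.1, 0.1]
gripper_width: -0.001
grasp_force: 0.0
t 6.05 lane xyz mm [-163.7   -0.2   31.4] shift [-0.001 -0.572 -0.237] yawerr deg -0.09 F [ 0.2 -0.1  0.1]
t: 6.95
eef_pos: [0.4933, -0.2851, 0.1419]
tool_rot: [0.0, 0.041, 0.999, -0.001]
contact_force: [0.2, 0.8, -0.5]
gripper_width: 0.001
grasp_force: 0.0
t 6.95 lane xyz mm [-453.     1.1  141.9] shift [0.002 0.536 0.219] yawerr deg -0.45 F [ 0.2  0.8 -0.5]
```

View pics/top3.png

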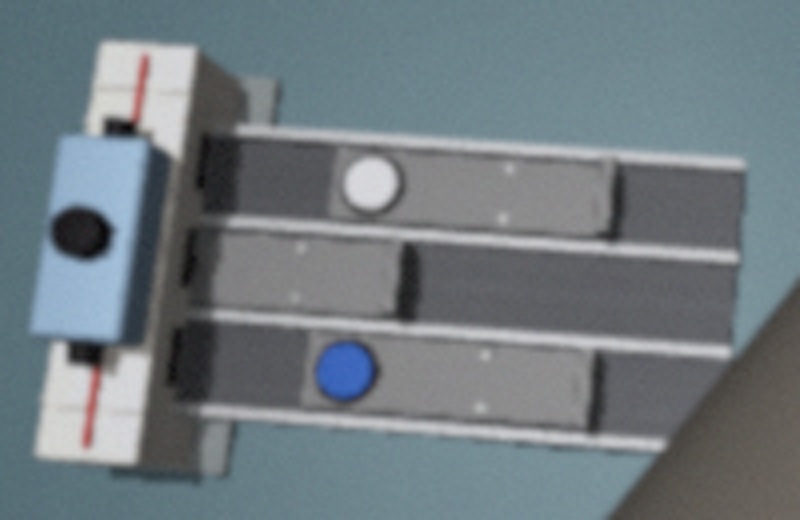

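The top view shows the carrier pushed under the bar, with its dots now at crop (302,249) and (295,297) and its tab at x≈402. The white and blue carriers haven't moved. Next I compute the travel from the dots.

Run:
```python
from h import *
def dot(c,x,y):
    u,v=x/4+79.6,y/4+139.6;g=c['image'].astype(float).mean(2);a,b=int(round(u)),int(round(v))
    p=g[b-3:b+4,a-3:a+4];w=np.clip(p-np.median(p)-8,0,None);yy,xx=np.mgrid[b-3:b+4,a-3:a+4]
    return lane(ray(c,((w*xx).sum()/w.sum(),(w*yy).sum()/w.sum()),.022))
c0=dict(np.load('top0.npz'));c3=dict(np.load('top3.npz'))
b=[dot(c0,490,260),dot(c0,485,310)];a=[dot(c3,302,249),dot(c3,295,297)]
print(b,a,'travel',np.mean(a,0)-np.mean(b,0))
print('blue rel',dot(c3,486,355),dot(c3,480,407),'white rel',dot(c3,510,169),dot(c3,503,218))
```

```text
[array([-196.6,  -15.5]), array([-196.4,   14.4])] [array([-83.6, -14.4]), array([-83.8,  14.8])] travel [112.8    0.75]
blue rel [-198.9   40.6] [-199.1   70.5] white rel [-201.7  -70.5] [-200.8  -40.6]
```

The disc is now at x≈-4.9, so it needs about 5 mm more, which puts the final TCP near -158.8. I'll go back along the same path, stopping short.

```bash
python3 -m crank '0 0.08 0 0 0 0 1;0 0.18 0.04 0 0 0 1;0 0.28 0.1 0 0 0 1;0 0.36 0.17 0 0 0 1;0 0.43 0.218 0 0 0 1;0 0.48 0.218 0 0 0 1;0 0.51 0.218 0 0 0 1;0 0.52 0.218 0 0 0 1;0 0.52 0.218 0 0 0 1;0 0.52 0.218 0 0 0 1;0 0.52 0.218 0 0 0 1' 40
python3 -c "
from h import *;from station import bot
go(bot.get_obs(),-.1588,0,.032)"
```

```text
t: 8.1
eef_pos: [0.514, -0.023, 0.0326]
tool_rot: [0.0, 0.039, 0.999, -0.0]
contact_force: [-0.4, -0.0, -0.4]
gripper_width: 0.003
grasp_force: 0.0
t 8.1 lane xyz mm [-190.1   -0.2   32.6] shift [0.001 0.063 0.001] yawerr deg -0.2 F [-0.4 -0.  -0.4]
```

```bash
python3 -m crank '0 0.015 0 0 0 0 1;0 0.03 0 0 0 0 1;0 0.04 0 0 0 0 1;0 0.046 0 0 0 0 1;0 0.05 0 0 0 0 1;0 0.054 0 0 0 0 1;0 0.057 0 0 0 0 1;0 0.06 0 0 0 0 1;0 0.062 0 0 0 0 1;0 0.063 0 0 0 0 1;0 0.063 0 0 0 0 1;0 0.063 0 0 0 0 1' 40
python3 -c "
from h import *;from station import bot
go(bot.get_obs(),-.1588,0,.032)"
python3 -m crank '0 -0.04 0 0 0 0 1;0 -0.1 0 0 0 0 1;0 -0.18 -0.06 0 0 0 1;0 -0.27 -0.12 0 0 0 1;0 -0.36 -0.18 0 0 0 1;0 -0.45 -0.22 0 0 0 1;0 -0.54 -0.22 0 0 0 1;0 -0.57 -0.22 0 0 0 1;0 -0.57 -0.22 0 0 0 1;0 -0.57 -0.22 0 0 0 1' 40
python3 - <<'E'
from h import *;from station import bot,eyes
go(bot.get_obs(),-.185,0,.032)
c=eyes.read_camera('top');np.savez('top4.npz',**c);cv2.imwrite('pics/top4.png',cv2.resize(c['image'][140:270,80:280,::-1],None,fx=4,fy=4,interpolation=cv2.INTER_CUBIC))
E
```

```text
t: 9.3
eef_pos: [0.5164, 0.0096, 0.0323]
tool_rot: [-0.0, 0.038, 0.999, 0.0]
contact_force: [-0.0, -0.2, -0.3]
gripper_width: -0.002
grasp_force: 0.4
t 9.3 lane xyz mm [-1.574e+02 -1.000e-01  3.230e+01] shift [ 0.    -0.003  0.001] yawerr deg -0.09 F [-0.  -0.2 -0.3]
t: 10.3
eef_pos: [0.4948, -0.2738, 0.142]
tool_rot: [-0.0, 0.038, 0.999, 0.0]
contact_force: [0.3, -0.1, -1.5]
gripper_width: -0.0
grasp_force: 0.0
t 10.3 lane xyz mm [-4.417e+02  4.000e-01  1.420e+02] shift [0.    0.513 0.22 ] yawerr deg -0.1 F [ 0.3 -0.1 -1.5]
```

View pics/top4.png

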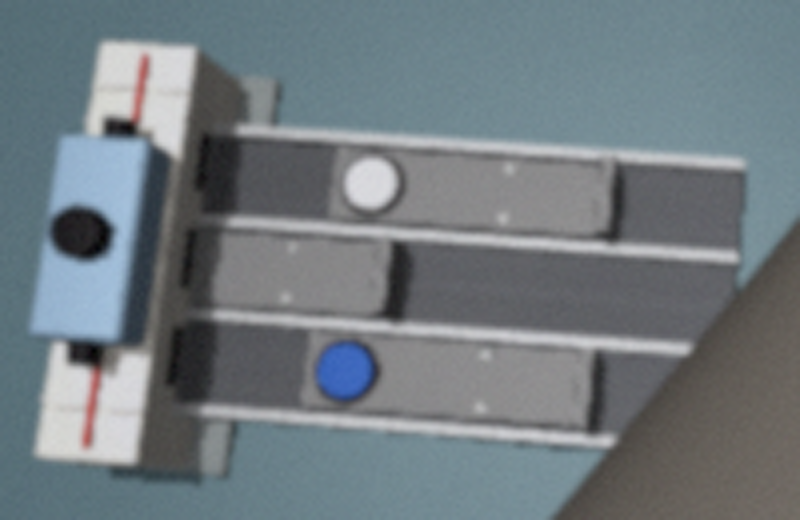

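The dots are now at crop (292,246) and (286,297), and the carrier lies flat in its lane with both neighbours unmoved. I'll measure the final position.

Run:
```python
from h import *
def dot(c,x,y):
    u,v=x/4+79.6,y/4+139.6;g=c['image'].astype(float).mean(2);a,b=int(round(u)),int(round(v))
    p=g[b-3:b+4,a-3:a+4];w=np.clip(p-np.median(p)-8,0,None);yy,xx=np.mgrid[b-3:b+4,a-3:a+4]
    return lane(ray(c,((w*xx).sum()/w.sum(),(w*yy).sum()/w.sum()),.022))
c=dict(np.load('top4.npz'));a=[dot(c,292,246),dot(c,286,297)];print(a,'disc x',np.mean(a,0)[0]+78.8)
```

```text
[array([-78.3, -14.3]), array([-78.2,  15.5])] disc x 0.5499999999999972
```

The disc is centred to within about 0.6 mm, and the robot is clear of everything, so I'm handing it in.

```bash
python3 -c "
from station import ticket;print(ticket.hand_in())"
```

```text
the job is handed in; nothing more can be done
None
```

The copper carrier is flat in its middle lane with the disc hidden under the bar, measured about 0.6 mm past the red line (camera calibration is good to about 2 mm); the white and blue carriers did not move, and I handed the job in at about 10 s.

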